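# Show a turned shaft to the stereo microscope

### The job

Slide the lathe's tailstock right back along its bed while the shaft is still in the collet, then draw the turned shaft straight out of the collet and carry it to the stereo microscope. Finish while still holding it, still and in the air: the centre of its freshly turned small end at the point of focus, 100 mm in front of the lens, with that end face looking squarely into the lens (so the shaft is tilted along the optical axis); do not put it down or let go. Do not touch the microscope, and leave the other things on the bench where they are.

Things in the scene. Friction and masses are not known exactly. Their poses are not given: they have to be found in the camera images.
- shaft_mid (a point): turned aluminium shaft in the lathe's collet, 92 mm long, 55 g; point: middle of its collar (diameter 20, 26 long), to be pinched from above. Own y axis = its length: toward -y the freshly turned small end (diameter 10, face 23 mm away), toward +y the shank (diameter 15, ends 69 mm away). At first level, 50 mm of shank in the slack collet (0.8 mm play): it slides out freely, only straight along the axis
- shaft_end (a point): centre of the shaft's freshly turned small end face, the face to be inspected (axes as the shaft's)
- shaft_tail (a point): centre of the shank's other end, 50 mm deep inside the collet at the start (axes as the shaft's)
- collet_mouth (a point): centre of the collet's mouth on the green lathe's spindle nose, on the spindle axis, 170 mm above the bench; y points along the spindle into the headstock, x across the bed to the motor's side, z up. Nose: diameter 42, 50 mm long to the headstock, whose oil cup ends 45 mm and belt guard 60 mm (130 mm behind the mouth) above the axis. The cross slide lies 42 mm below it, the tool post 95 to 135 mm to the -x side, lever 26 mm above it
- tailstock_grip (a point): middle of the tailstock's green upper casting, on the spindle axis: 32 mm wide across the bed, 55 mm along it, its top 20 mm above this point; axes as the collet mouth's. Pinch it across its width from above. Its steel centre points at the shaft, the tip 72 mm from this point; a hand wheel of radius 26 mm is at its back
- tailstock (a joint): travel of the tailstock along the bed, m: 0 with the centre's tip 2 mm off the shaft's end, growing as it slides back, away from the headstock (along -y of the collet mouth's axes); end stop at 0.110. It slides against about 3 N of friction, plus 15 N per m/s, and stays where it is left
- lathe: the small bench lathe itself, fixed; origin on the bench under the spindle axis, 60 mm to the tailstock side of the collet's mouth; axes as the collet mouth's
- scope_head: grey stereo microscope, fixed; origin mid front lens, z along the optical axis out of the lens, 35 degrees down from level and roughly to the robot's left (place, height, heading vary); x level, toward the stand's pillar, 340 mm off and 74 mm behind the lens. Head 96 mm wide, 160 mm long back from the lens, then eyepieces 90 mm long; a boom 108 mm above the lens joins pillar and head
- focus (a point): the microscope's point of focus, an empty point in the air on the optical axis, 100 mm in front of the front lens, 280 to 340 mm above the bench (axes as the microscope head's)
- tweezers_mid (a point): bystander: steel tweezers, 150 mm long, 8 mm high, lying flat in front of the lathe; origin near their middle
- file_mid (a point): bystander: small flat file with a wooden handle, 200 mm long, lying flat toward the front left; origin at the blade's root, x axis toward the tip
- spare_collet_mid (a point): bystander: spare steel collet standing on end, 29 mm wide, 52 mm high; origin half-way up
- tin_mid (a point): bystander: round brass tin, diameter 48 mm, 18 mm high; origin half-way up
- chuck_key_mid (a point): bystander: steel T-shaped chuck key, 83 mm long, 70 mm across, 12 mm high, lying flat in front of the headstock
- oil_mid (a point): bystander: small clear oil bottle, diameter 40 mm, 95 mm high, behind the bed; origin half-way up
- micrometer_mid (a point): bystander: micrometer, 145 mm long, 17 mm high, lying flat at the front right

How it is judged:
On the way, in this order (a step that is already met when the one before it is completed fails the run):
1. the tailstock is slid at least 85 mm back while the shaft is still in the collet (value of joint tailstock above 0.085 m and y of shaft_tail in the frame of collet_mouth above 0.038 m), for 0.1 s.
2. the shaft is drawn out of the collet, clear of its mouth (y of shaft_tail in the frame of collet_mouth below -0.003 m), for 0.05 s.
At the end, for the whole second after the job is handed in: The gripper still holds the shaft, at rest in the air and touching nothing else: centre of the turned end face within 12 mm of the point of focus, shaft's length within 0.17 rad of the optical axis with the turned end toward the lens; tailstock at least 85 mm back (distance between shaft_end and focus below 0.012 m and angle between the y axis of shaft_end and the z axis of scope_head, either way round below 0.17 rad and z of shaft_tail in the frame of scope_head above 0.16 m and height (world z) of shaft_mid above 0.17 m and contact force between shaft and the fingers above 1 N and contact force between shaft and lathe below 0.1 N and contact force between shaft and scope_head below 0.1 N and linear speed of shaft below 0.02 m/s and angular speed of shaft below 0.1 rad/s and value of joint tailstock above 0.085 m); the arm keeps its last pose, push and grip.
It fails at once if the microscope (head or boom) is touched (over 3 N) (contact force between scope_head and the arm above 3 N or contact force between scope_head and the fingers above 3 N or contact force between scope_head and shaft above 3 N).
It fails at once if another thing on the bench is shifted more than 20 mm (distance of any of tweezers_mid, file_mid, spare_collet_mid, tin_mid, chuck_key_mid, oil_mid, micrometer_mid from where it was at the start of the episode above 0.02 m).
It also fails if it takes over 54 s, if anything falls off the work surface, if the arm or the gripper's body presses on something with over 40 N, if the wrist force passes 120 N, or if a joint passes its speed limit or range.

### The arm

A 6-joint arm with a two-finger parallel gripper is mounted at the origin on the work surface. World frame = base frame: x ahead of the robot, y to its left, z up, the work surface at z = 0. Lengths are in m, angles in rad, forces in N, time in s.
With the tool pointing down it reaches from about 0.3 to 0.775 m from the base axis. Payload 14.6 kg.
Tool frame: the origin (TCP) lies on the centre line of the jaws, within the pads' length; the fingertips stand 25 mm ahead of it and the grasp point (between the pads) lies 6 mm ahead of it (ctrl.tip_reach is the distance from the TCP to the fingertips, in m); z points along the fingers, y is the line along which they close (so a half turn about z gives the same grasp; the last joint's range is limited). The gripper opens to 94 mm and grips with 3 to 60 N. Pads are 16 mm wide; open, the fingers measure 119 mm over their backs; the gripper's body (75 mm by 177 mm) begins 78 mm behind the grasp point.
Start: joints at [1.042, 0.3, 1.521, -0, 1.321, -0.067], TCP at [0.245, 0.492, 0.23] pointing down, gripper open.
Joint ranges: [-3.03, 3.03], [-0.79, 2.21], [0.23, 2.52], [-1.04, 4.18], [0, 3.07], [-2.55, 2.55]. Speed limits (rad/s): [2.22, 2.22, 2.57, 3.14, 3.14, 3.14].

### API

Orientations are given as [roll, pitch, yaw] about the fixed x, y, z axes, in that order (R = Rz(yaw) Ry(pitch) Rx(roll)).
In Python, from station import ctrl gives the robot as it stands. The module is installed in compiled form; this text tells all that it offers.
- The arm moves only by the tool apply_moves, never from a script. Its argument "deltas" is a list of rows, each a list of 7 numbers: the closure in counts, from 0 (fully open) to 255 (shut), then the shift along the world's x, y, z in cm, then the turn, a rotation vector about the world's x, y, z in rad. In form: [[jaw, tx, ty, tz, ax, ay, az], ...]. A call has 1 to 10 rows; each row shifts and turns the commanded pose from where the row before left it; what a row does not reach is not made up. A row lasts 1/10 s, in which the tool goes at most 50 mm and 8.59 degrees, less where a joint would pass 70% of its speed; a pose out of reach is approached as far as the arm can. A call with a gripper value outside its range is refused whole. The fingers move at their own pace and stop on an object; "grip_force" is the grip in N (left out, the last holds). Time passes only in rows, so rows that do not move let the fingers close. It gives the time, the measured TCP pose, the force, the opening and the grip force at its end, in the units of the state.
- ctrl.get_obs(): the state, without advancing time (a new reading comes with each control period).
- ctrl.camera(name): name is "scene" or "top" or "wrist"; returns a dict with "img" (480x640x3 uint8, red, green, blue), "K" (3x3 intrinsics, pixels), "pose" (4x4, takes a point from camera to world coordinates); the wrist camera has in their place "hand_eye" (4x4, takes a point from camera to tool coordinates, whose origin is the TCP and whose axes are the flange's). Camera axes: x right, y up, looking along -z (the intrinsics and any distortion apply to the point x, -y, -z); pixel columns grow to the right and rows downward; lengths in m; the calibration is good to about 2 mm. A picture is of the moment at which its call begins: read the wrist's pose just before it. There is no depth.
- ctrl.hand_in(): hands the job in; it is judged then, once.
The state is a dict: "time_s": time; "qpos": joint angles; "joint_vel": joint speeds; "tau": joint torques, N m; "ee_pos": TCP position; "eef_rot": TCP orientation; "force": force on the tool from outside, world axes, zero at the start; "moment": the same for the moment, N m; "grip_width": finger opening in m; "grip_force": force on a finger pad.
Only numpy, scipy, OpenCV 4.12 (cv2) and the standard library are available. Lean on these libraries where they do the work, as an engineer would, in place of code of your own. Each camera call takes 0.05 s, during which the arm holds its last target. There are 200 camera calls.

## Working session

There is one attempt and no reset: what is moved stays moved. The work goes in short steps, Python scripts to look and compute and a tool call to move; the robot and the scene stay as the last step left them, time stands still between calls to the robot, and variables do not carry over. Pictures are saved under pics/ and viewed, at most 10 in all, crops included, and the job is handed in when it is done.

Besides the shell and the picture viewer there is one more tool, called after "Emit:" in YAML: its name, and indented under it one key for each argument. apply_moves: Moves the arm, as the interface text tells. Its arguments: {"type":"object","properties":{"deltas":{"type":"array"},"grip_force":{"type":"number"}},"required":["deltas"]}

```bash
mkdir -p pics; ls; python3 - <<'E'
from station import ctrl
import cv2,numpy as np,pickle
o=ctrl.get_obs()
print(o['time_s'],o['ee_pos'],o['eef_rot'],o['grip_width'],ctrl.tip_reach)
d={}
for n in ['scene','top','wrist']:
    c=ctrl.camera(n); d[n]=c
    cv2.imwrite(f'pics/{n}0.png',c['img'][:,:,::-1])
    print(n,np.round(c['K'],1).tolist(),np.round(c.get('pose',c.get('hand_eye')),3).tolist(),[k for k in c])
pickle.dump((o,d),open('v0.pkl','wb'))
E
```

```text
pics
0.0 [0.24496478 0.49219194 0.22988429] [-3.14046074e+00 -6.79438393e-05  2.67977459e+00] 0.09401980345401563 0.025
scene [[594.2, 0.0, 325.0], [0.0, 594.2, 240.6], [0.0, 0.0, 1.0]] [[0.658, -0.514, 0.551, 1.372], [0.753, 0.433, -0.495, -0.677], [0.016, 0.74, 0.672, 1.17], [0.0, 0.0, 0.0, 1.0]] ['img', 'K', 'pose']
top [[590.2, 0.0, 311.8], [0.0, 590.2, 236.9], [0.0, 0.0, 1.0]] [[-0.026, 0.997, -0.075, 0.427], [-1.0, -0.025, 0.015, 0.036], [0.013, 0.075, 0.997, 1.847], [0.0, 0.0, 0.0, 1.0]] ['img', 'K', 'pose']
wrist [[419.4, 0.0, 318.4], [0.0, 419.4, 243.4], [0.0, 0.0, 1.0]] [[0.0, 0.964, 0.267, 0.078], [1.0, -0.0, 0.001, -0.0], [0.001, 0.267, -0.964, -0.154], [0.0, 0.0, 0.0, 1.0]] ['img', 'K', 'hand_eye']
```

View pics/scene0.png

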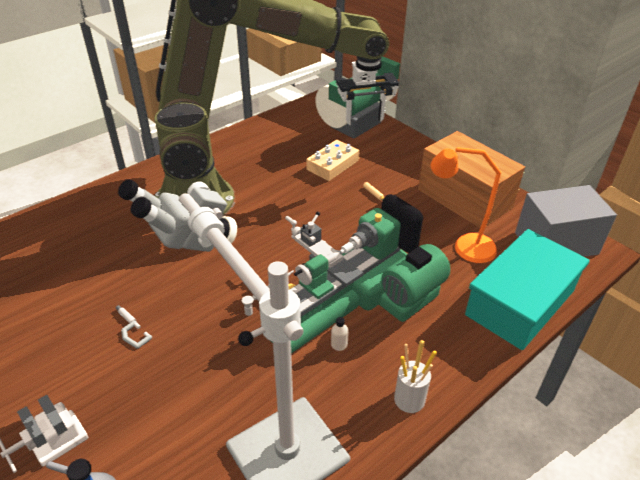

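View pics/top0.png

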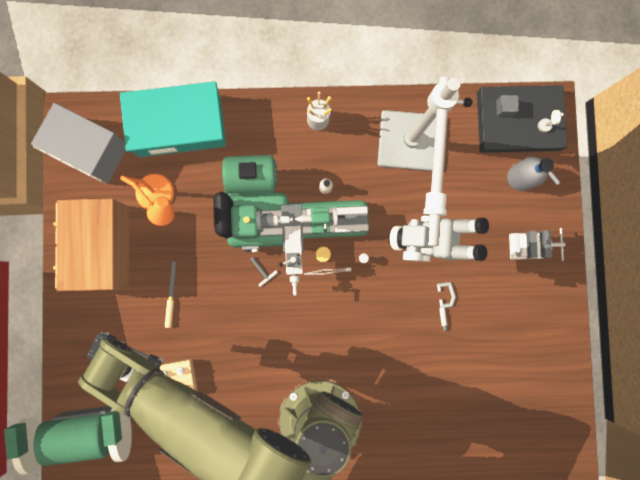

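The scene view shows the lathe at about (360,260) and the microscope lens at about (230,232). In the top view the spindle runs along image row ~218, with the headstock on the left, and the lens is at about (397,238). I'll enlarge both.

```bash
python3 - <<'E'
import cv2
t=cv2.imread('pics/top0.png')[170:305,210:370]; cv2.imwrite('pics/tc.png',cv2.resize(t,None,fx=4.4,fy=4.4,interpolation=cv2.INTER_CUBIC))
a=cv2.imread('pics/top0.png')[180:290,380:500]
s=cv2.imread('pics/scene0.png')[170:320,110:260]; s2=cv2.imread('pics/scene0.png')[200:320,270:430]
a=cv2.resize(a,(400,367),interpolation=cv2.INTER_CUBIC);s=cv2.resize(s,(400,400),interpolation=cv2.INTER_CUBIC)
import numpy as np
c=np.zeros((400,800,3),np.uint8);c[:367,:400]=a;c[:,400:]=s
cv2.imwrite('pics/sc.png',c)
cv2.imwrite('pics/sl.png',cv2.resize(s2,None,fx=5,fy=5,interpolation=cv2.INTER_CUBIC))
E
```

```text
(no output)
```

View pics/tc.png

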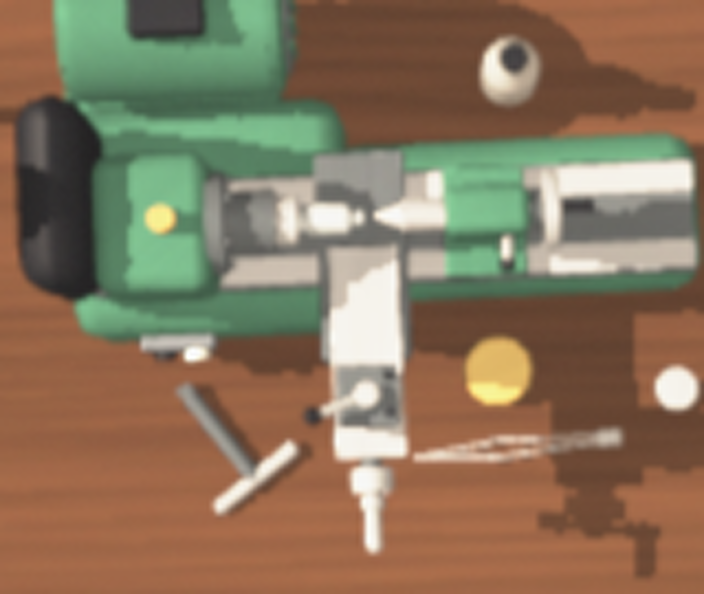

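View pics/sc.png

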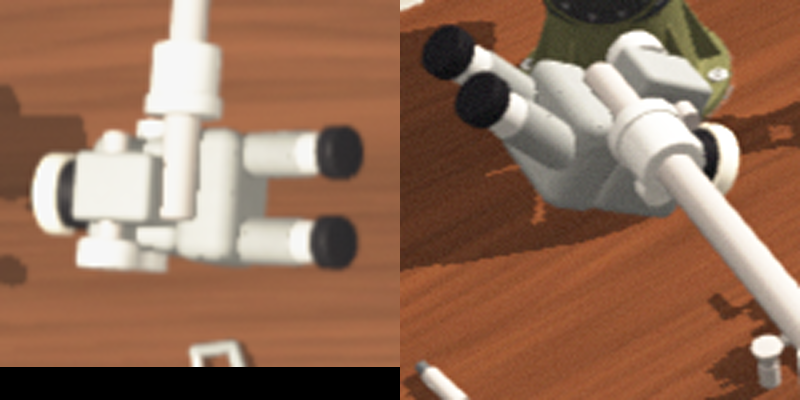

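View pics/sl.png

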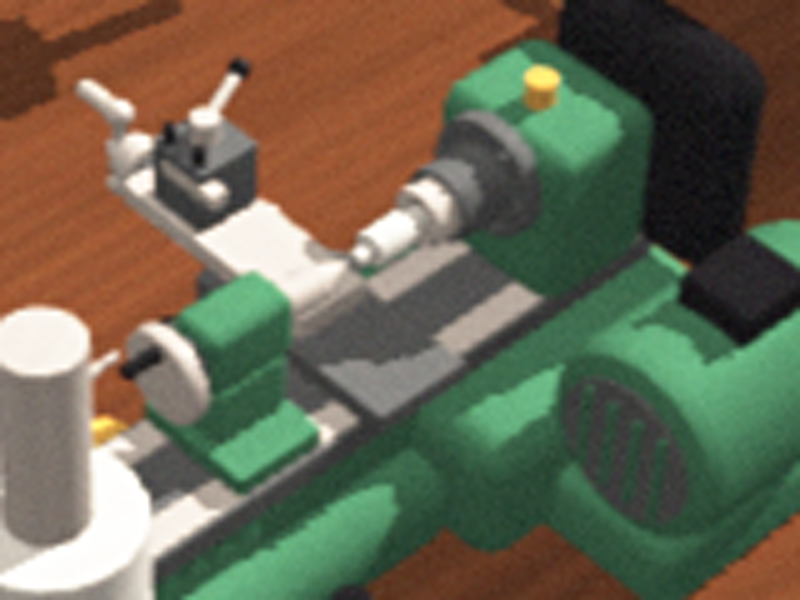

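Reading the crops:
- **Top crop:** the shaft's small end is at about (366,216), the collar spans 308–350, the tailstock casting spans 446–528, and a small lever sits at (507,250).
- **Microscope crop:** the lens ring is at top pixel (396,238) and scene pixel (228,228).

Next I'll turn these into positions.

```bash
cat > h.py <<'E'
import numpy as np,pickle,cv2
from scipy.spatial.transform import Rotation as Ro
def ray(c,u,v,P=None):
    P=c['pose'] if P is None else P
    K=c['K'];d=P[:3,:3]@np.array([(u-K[0,2])/K[0,0],-(v-K[1,2])/K[1,1],-1]);return P[:3,3],d/np.linalg.norm(d)
def plane(c,u,v,z,P=None):
    o,d=ray(c,u,v,P);return o+d*(z-o[2])/d[2]
def tri(rs):
    A=sum(np.eye(3)-np.outer(d,d) for o,d in rs);b=sum((np.eye(3)-np.outer(d,d))@o for o,d in rs)
    p=np.linalg.solve(A,b);return p,[np.linalg.norm(np.cross(p-o,d)) for o,d in rs]
def tool(o):
    P=np.eye(4);P[:3,3]=o['ee_pos'];P[:3,:3]=Ro.from_euler('xyz',o['eef_rot']).as_matrix();return P
def wpose(o,c): return tool(o)@c['hand_eye']
def proj(c,p,P=None):
    P=c['pose'] if P is None else P
    q=P[:3,:3].T@(np.asarray(p)-P[:3,3]);K=c['K'];return K[0,0]*q[0]/-q[2]+K[0,2],K[1,1]*q[1]/q[2]+K[1,2]
E
python3 - <<'E'
from h import *
o,d=pickle.load(open('v0.pkl','rb'));t=d['top'];s=d['scene'];np.set_printoptions(precision=4,suppress=True)
f=lambda x,y:(210+x/4.4,170+y/4.4)
for n,x,y,z in [('end',366,216,.17),('collarL',308,217,.175),('mouth',302,217,.17),('tipTS',372,216,.17),('ts front',446,200,.19),('ts back',528,200,.19),('oilcup',160,218,.215),('bedR top',693,162,.11),('bedR bot',697,268,.11),('bed L top',222,180,.11),('bedLbot',222,287,.11)]:
    print(n,plane(t,*f(x,y),z))
g=lambda x,y:(270+x/5,200+y/5)
print('scene end',plane(s,*g(357,255),.17),'collarR',plane(s,*g(413,212),.17),'oil',plane(s,*g(541,80),.21))
print('lens',tri([ray(t,396.5,237.7),ray(s,228.5,228.5)]))
h=lambda x,y:(380+x/3.333,180+y/3.333)
for z in(.36,.40): print('lens z',z,plane(t,396.5,237.7,z),'boom',plane(t,*h(180,170),z+.108),plane(t,*h(192,10),z+.108), 'eyes',plane(t,*h(340,150),z+.1),plane(t,*h(333,240),z+.1))
E
```

```text
end [0.6056 0.0629 0.17  ]
collarL [0.6054 0.1004 0.175 ]
mouth [0.606  0.1044 0.17  ]
tipTS [0.6055 0.059  0.17  ]
ts front [0.6125 0.0111 0.19  ]
ts back [ 0.6112 -0.0416  0.19  ]
oilcup [0.6028 0.1921 0.215 ]
bedR top [ 0.6431 -0.1573  0.11  ]
bedR bot [ 0.5713 -0.1576  0.11  ]
bed L top [0.6387 0.1601 0.11  ]
bedLbot [0.5666 0.1615 0.11  ]
scene end [0.607  0.0662 0.17  ] collarR [0.6019 0.1087 0.17  ] oil [0.6022 0.1944 0.21  ]
lens (array([ 0.534 , -0.2007,  0.3446]), [np.float64(0.002520388001040049), np.float64(0.002520388001040013)])
lens z 0.36 [ 0.5316 -0.2004  0.36  ] boom [ 0.5375 -0.2722  0.468 ] [ 0.6512 -0.2855  0.468 ] eyes [ 0.5496 -0.3886  0.46  ] [ 0.4857 -0.3805  0.46  ]
lens z 0.4 [ 0.5288 -0.1941  0.4   ] boom [ 0.5343 -0.2633  0.508 ] [ 0.6448 -0.2762  0.508 ] eyes [ 0.546  -0.3764  0.5   ] [ 0.484  -0.3685  0.5   ]
```

The numbers agree with the sizes given. The spindle is at x ≈ 0.606 with yaw ≈ +0.014, the collet mouth at y ≈ 0.105, the tailstock grip at y ≈ -0.013, and the lens near (0.533, -0.20, 0.35). I'll move over the lathe and check with the wrist camera.

Emit:
apply_moves:
  deltas:
    - [0,1.5,-4,2,0,0,-0.11]
    - [0,1.5,-4,2,0,0,-0.11]
    - [0,1.5,-4,2,0,0,-0.11]
    - [0,1.5,-4,2,0,0,-0.11]
    - [0,1.5,-4,2,0,0,-0.11]
    - [0,3.5,-3,0.5,0,0,-0.11]
    - [0,3.5,-3,0.5,0,0,-0.11]
    - [0,3.5,-3,0.5,0,0,-0.11]
    - [0,3.5,-3,0.5,0,0,-0.11]
    - [0,3.5,-3,0.5,0,0,-0.105]

```text
time_s: 1.15
ee_pos: [0.4962, 0.1407, 0.3556]
eef_rot: [-3.141, -0.0, 1.58]
force: [-0.4, 0.8, -0.1]
grip_width: 0.0938
grip_force: 0.0
```

Emit:
apply_moves:
  deltas:
    - [0,2.5,-3,0,0,0,0]
    - [0,2.5,-3,0,0,0,0]
    - [0,1,-3,0,0,0,0]
    - [0,0,0,0,0,0,0]
    - [0,0,0,0,0,0,0]

```text
time_s: 1.65
ee_pos: [0.555, 0.0522, 0.3551]
eef_rot: [-3.141, -0.0, 1.584]
force: [0.9, 0.3, 0.4]
grip_width: 0.0939
grip_force: 0.0
```

```bash
python3 - <<'E'
from station import ctrl
from h import *
o=ctrl.get_obs();c=ctrl.camera('wrist');print(o['time_s'],o['ee_pos'],o['eef_rot'],np.round(o['qpos'],3))
cv2.imwrite('pics/w1.png',c['img'][:,:,::-1]);pickle.dump((o,c),open('w1.pkl','wb'))
P=wpose(o,c)
for n,p in [('mouth',(.605,.1045,.17)),('end',(.6056,.0629,.17)),('grip',(.6065,-.013,.19))]: print(n,proj(c,p,P))
E
```

```text
1.65 [0.55497111 0.05224664 0.35509868] [-3.14083209e+00 -1.62307144e-04  1.58366956e+00] [0.028 0.258 1.29  0.    1.594 0.015]
mouth (np.float64(383.01235961848624), np.float64(161.11338771715677))
end (np.float64(381.0034818891745), np.float64(212.6047700054488))
grip (np.float64(380.68684268502477), np.float64(308.0234223768074))
```

View pics/w1.png

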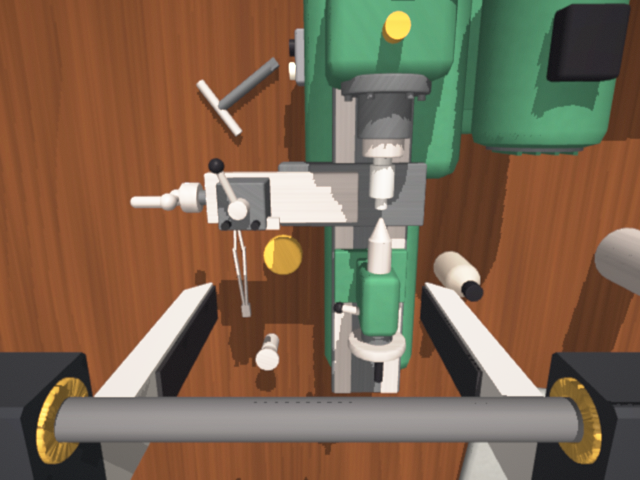

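The wrist view shows:
- the shaft's small end at (381,209) and its collar at rows 163–198
- the tailstock tip at (380,218) and casting at columns 361–400, rows ~266–333
- the clamp lever on the -x side at (340–358, ~310)

I'll convert these and grip the front half of the casting.

```bash
python3 - <<'E'
from h import *
np.set_printoptions(precision=4,suppress=True)
o,c=pickle.load(open('w1.pkl','rb'));P=wpose(o,c)
im=c['img'].astype(int);
for r in (170,175,180,185,190,204): 
    row=im[r,350:415].min(axis=1); k=np.where(row>165)[0]; print(r,350+k.min(),350+k.max())
g=(im[:,:,1]>im[:,:,0]+25)
for r in (275,285,295,305): print(r,[int(x) for x in np.where(np.diff(g[r,340:430].astype(int)))[0]+340], im[r,372:404:6].tolist())
print('col',[ (r,im[r,381].tolist()) for r in list(range(134,166,3))+list(range(196,222,2))])
for n,u,v,z in [('end',381.5,209.5,.17),('tip',380.5,218,.17),('collar back',381,164,.18),('collar front',381.5,198,.18),('front',380,266,.185),('back',380,333,.19),('lever',350,310,.15),('lever',350,310,.17)]: print(n,plane(c,u,v,z,P))
E
```

```text
170 373 392
175 372 393
180 371 393
185 371 393
190 371 392
204 377 386
275 [415] [[89, 159, 116], [89, 158, 116], [90, 160, 118], [93, 163, 120], [83, 146, 108], [99, 172, 127]]
285 [414] [[106, 184, 134], [104, 183, 134], [104, 184, 135], [103, 181, 133], [90, 158, 117], [98, 172, 126]]
295 [414] [[100, 177, 131], [100, 178, 128], [101, 179, 132], [100, 176, 129], [88, 153, 113], [97, 171, 125]]
305 [357, 398, 402, 413] [[100, 175, 128], [99, 173, 127], [98, 172, 127], [97, 173, 128], [84, 147, 109], [140, 138, 135]]
col [(134, [134, 134, 133]), (137, [126, 126, 125]), (140, [178, 166, 157]), (143, [208, 192, 184]), (146, [246, 238, 231]), (149, [246, 238, 231]), (152, [246, 238, 231]), (155, [246, 238, 229]), (158, [193, 185, 177]), (161, [196, 189, 181]), (164, [181, 176, 169]), (196, [251, 249, 245]), (198, [233, 227, 221]), (200, [196, 188, 182]), (202, [197, 189, 183]), (204, [198, 190, 182]), (206, [251, 247, 243]), (208, [252, 249, 243]), (210, [141, 139, 135]), (212, [104, 104, 104]), (214, [102, 103, 103]), (216, [112, 112, 111]), (218, [223, 209, 199]), (220, [254, 249, 243])]
end [0.6059 0.0655 0.17  ]
tip [0.6054 0.0584 0.17  ]
collar back [0.6021 0.103  0.18  ]
collar front [0.6038 0.0766 0.18  ]
front [0.6048 0.0217 0.185 ]
back [ 0.6071 -0.0357  0.19  ]
lever [ 0.5847 -0.0333  0.15  ]
lever [ 0.583  -0.0242  0.17  ]
```

Emit:
apply_moves:
  deltas:
    - [0,1.7,-1.5,0,-0.083,0,0]
    - [0,1.7,-1.5,0,-0.083,0,0]
    - [0,1.7,-1.5,0,-0.084,0,0]
    - [0,0,0,-3.5,0,0,0]
    - [0,0,0,-3.5,0,0,0]
    - [0,0,0,-3.5,0,0,0]
    - [0,0,0,-3,0,0,0]
    - [0,0,0,-2,0,0,0]
    - [0,0,0,-2,0,0,0]
    - [0,0,0,0,0,0,0]
  grip_force: 20

```text
time_s: 2.7
ee_pos: [0.6048, 0.0087, 0.1782]
eef_rot: [-3.134, 0.25, 1.588]
force: [-0.7, 0.4, 0.2]
grip_width: 0.0941
grip_force: 0.0
```

Emit:
apply_moves:
  deltas:
    - [230,0,0,0,0,0,0]
    - [230,0,0,0,0,0,0]
    - [230,0,0,0,0,0,0]
    - [230,0,0,0,0,0,0]
    - [230,0,0,0,0,0,0]
    - [230,0,0,0,0,0,0]
    - [230,0,0,0,0,0,0]
    - [230,0,0,0,0,0,0]

```text
time_s: 3.5
ee_pos: [0.6061, 0.0073, 0.1804]
eef_rot: [-3.138, 0.25, 1.585]
force: [10.8, -0.1, -2.0]
grip_width: 0.0334
grip_force: 6.5
```

Emit:
apply_moves:
  deltas:
    - [230,0,0,0,0,0,0]
    - [230,0,0,0,0,0,0]
    - [230,0,0,0,0,0,0]

```text
time_s: 3.8
ee_pos: [0.6069, 0.0073, 0.1804]
eef_rot: [-3.14, 0.25, 1.585]
force: [8.9, 0.3, -4.7]
grip_width: 0.0317
grip_force: 20.0
```

Emit:
apply_moves:
  deltas:
    - [230,0.1,-0.4,0,0,0,0]
    - [230,0.01,-0.8,0,0,0,0]
    - [230,0.01,-0.8,0,0,0,0]
    - [230,0.01,-0.8,0,0,0,0]
    - [230,0.01,-0.8,0,0,0,0]
    - [230,0.01,-0.8,0,0,0,0]
    - [230,0.01,-0.8,0,0,0,0]

```text
time_s: 4.5
ee_pos: [0.6079, -0.0453, 0.1804]
eef_rot: [-3.139, 0.25, 1.585]
force: [3.1, 4.4, -0.8]
grip_width: 0.032
grip_force: 20.0
```

Emit:
apply_moves:
  deltas:
    - [230,0.01,-0.8,0,0,0,0]
    - [230,0.01,-0.8,0,0,0,0]
    - [230,0.01,-0.8,0,0,0,0]
    - [230,0.01,-0.8,0,0,0,0]
    - [230,0.01,-0.8,0,0,0,0]
    - [230,0.01,-0.8,0,0,0,0]
    - [230,0,-0.4,0,0,0,0]
    - [230,0,0,0,0,0,0]
    - [230,0,0,0,0,0,0]

```text
time_s: 5.4
ee_pos: [0.6088, -0.097, 0.1805]
eef_rot: [-3.14, 0.25, 1.585]
force: [6.5, 4.0, -2.9]
grip_width: 0.0317
grip_force: 20.0
```

The tailstock slid about 104 mm with roughly 4 N resisting. I'll release it, rise, and tilt the tool to look at the lens.

Emit:
apply_moves:
  deltas:
    - [0,0,0,0,0,0,0]
    - [0,0,0,0,0,0,0]
    - [0,0,0,0,0,0,0]
    - [0,0,0,0,0,0,0]
    - [0,0,0,0,0,0,0]
    - [0,0,0,0,0,0,0]
    - [0,0,0,2,0,0,0]
    - [0,0,0,3,0,0,0]
    - [0,-0.2,1,3,0,0,0]
    - [0,-0.4,2,3,0,0,0]

```text
time_s: 6.4
ee_pos: [0.602, -0.0671, 0.2915]
eef_rot: [-3.138, 0.25, 1.584]
force: [-0.2, -0.5, 0.6]
grip_width: 0.0936
grip_force: 0.0
```

Emit:
apply_moves:
  deltas:
    - [0,-0.6,3,2,-0.1,0,0]
    - [0,-0.6,3,2,-0.1,0,0]
    - [0,-0.6,3,2,-0.1,0,0]
    - [0,-0.6,3,1,-0.1,0,0]
    - [0,-0.6,3,0,-0.1,0,0]
    - [0,-0.5,0,0,-0.1,0,0]
    - [0,0,0,0,0,0,0]
    - [0,0,0,0,0,0,0]

```text
time_s: 7.2
ee_pos: [0.5674, 0.0833, 0.3604]
eef_rot: [-3.125, 0.847, 1.592]
force: [0.3, 0.0, -0.0]
grip_width: 0.094
grip_force: 0.0
```

```bash
python3 - <<'E'
from station import ctrl
from h import *
o=ctrl.get_obs();c=ctrl.camera('wrist');print(o['time_s'],o['ee_pos'],o['eef_rot'],np.round(o['qpos'],3))
cv2.imwrite('pics/w2.png',c['img'][:,:,::-1]);pickle.dump((o,c),open('w2.pkl','wb'))
print(proj(c,(.533,-.2,.35),wpose(o,c)))
E
```

```text
7.2 [0.5674307  0.08332892 0.36036111] [-3.12538731  0.84717693  1.5923967 ] [ 0.382  0.449  1.211 -0.794  1.792  0.311]
(np.float64(282.43333041475273), np.float64(388.76236437932454))
```

View pics/w2.png

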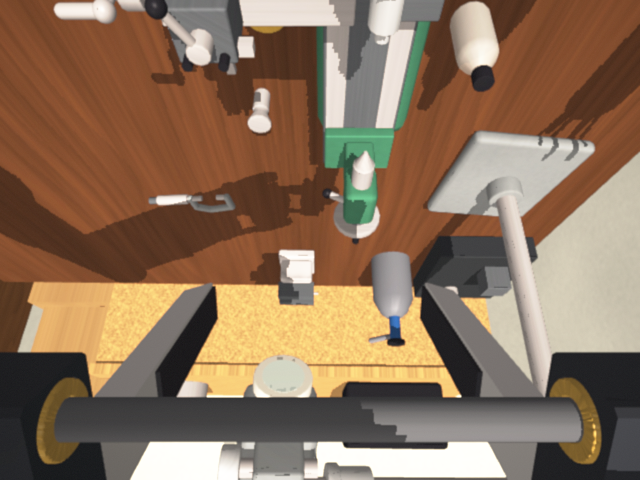

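The lens face is at about (283,377), partly hidden by the gripper rod, and the tailstock is fully back. I'll raise the camera and take two views to triangulate.

Emit:
apply_moves:
  deltas:
    - [0,-2,0,3,0,0,0]
    - [0,-2,0,3,0,0,0]
    - [0,-2,0,2,0,0,0]
    - [0,0,0,0,0,0,0]
    - [0,0,0,0,0,0,0]

```text
time_s: 7.75
ee_pos: [0.5075, 0.0825, 0.4408]
eef_rot: [-3.128, 0.848, 1.589]
force: [0.7, 0.6, -0.2]
grip_width: 0.0941
grip_force: 0.0
```

```bash
python3 - <<'E'
from station import ctrl
from h import *
o=ctrl.get_obs();c=ctrl.camera('wrist');print(o['time_s'],o['ee_pos'],o['eef_rot'],np.round(o['qpos'],3))
pickle.dump((o,c),open('w3.pkl','wb'))
E
```

```text
7.75 [0.50749362 0.08252301 0.4407834 ] [-3.12783049  0.84794136  1.5893706 ] [ 0.42   0.295  1.238 -0.812  1.908  0.246]
```

Emit:
apply_moves:
  deltas:
    - [0,3,0,0,0,0,0]
    - [0,3,0,0,0,0,0]
    - [0,3,0,0,0,0,0]
    - [0,1,0,0,0,0,0]
    - [0,0,0,0,0,0,0]
    - [0,0,0,0,0,0,0]

```text
time_s: 8.4
ee_pos: [0.6074, 0.0831, 0.4393]
eef_rot: [-3.123, 0.85, 1.593]
force: [-0.2, 0.3, 0.0]
grip_width: 0.0944
grip_force: 0.0
```

```bash
python3 - <<'E'
from station import ctrl
from h import *
o=ctrl.get_obs();c=ctrl.camera('wrist');print(o['time_s'],o['ee_pos'],o['eef_rot'],np.round(o['qpos'],3))
pickle.dump((o,c),open('w4.pkl','wb'))
o3,c3=pickle.load(open('w3.pkl','rb'))
for a,b in ((o3,c3),(o,c)): print(proj(b,(.533,-.2,.35),wpose(a,b)))
b=lambda c,u:cv2.resize(c['img'][270:470,u:u+200,::-1],(400,400),interpolation=cv2.INTER_CUBIC)
u=[int(proj(q,(.533,-.2,.35),wpose(p,q))[0])-100 for p,q in((o3,c3),(o,c))];print(u)
cv2.imwrite('pics/w34.png',np.hstack([b(c3,u[0]),b(c,u[1])]))
E
```

```text
8.4 [0.60742505 0.08305723 0.43926376] [-3.12313397  0.85011188  1.59325367] [ 0.36   0.529  0.92  -0.846  1.922  0.134]
(np.float64(340.44700535363984), np.float64(312.5741426550845))
(np.float64(250.00930684992227), np.float64(312.16000896541755))
[240, 150]
```

View pics/w34.png

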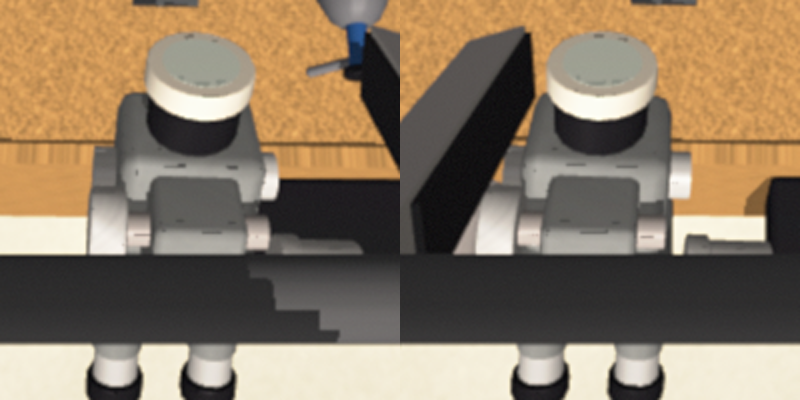

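The lens face is at about (340,300) in view 3 and (251,300) in view 4. The eyepiece ends sit symmetrically below it. Triangulating these with the other cameras.

```bash
python3 - <<'E'
from h import *
np.set_printoptions(precision=4,suppress=True)
o,d=pickle.load(open('v0.pkl','rb'));t=d['top'];s=d['scene']
W=[pickle.load(open(f'w{i}.pkl','rb')) for i in (3,4)];R=[];pp=[(340,300),(250.7,300)]
for (o,c),(u,v) in zip(W,pp):
    im=c['img'];u0,v0=int(u),int(v);roi=im[v0-25:v0+40,u0-40:u0+40].astype(int)
    ref=im[v0,u0].astype(int);m=(abs(roi-ref).max(2)<14).astype(np.uint8);print('ref',ref,im[v0-12,u0],im[v0+10,u0],im[v0+13,u0],im[v0+20,u0])
    m=cv2.morphologyEx(m,cv2.MORPH_CLOSE,np.ones((5,5),np.uint8))
    k=max(cv2.findContours(m,0,cv2.CHAIN_APPROX_NONE)[0],key=cv2.contourArea);e=cv2.fitEllipse(cv2.convexHull(k))
    print(e[0][0]+u0-40,e[0][1]+v0-25,e[1:]);R.append(ray(c,e[0][0]+u0-40,e[0][1]+v0-25,wpose(o,c)))
L,r=tri(R);print('lens',L,r)
rs=[ray(c,u,v,wpose(o,c)) for (o,c),(u,v) in zip(W,[(321.75,459),(244.5,459)])]
E,r=tri(rs);print('eyemid',E,r);h=L-E;print('heading z az',np.arctan2(h[1],h[0]),'dist',np.linalg.norm(h[:2]))
for z in (.46,.47):
  h1=L[:2]-plane(t,482,234+5.2,z)[:2];
for n,c in (('top',t),('scene',s)): print(n,proj(c,L))
z=L[2]+.108; a=plane(t,380+180/3.333,180+170/3.333,z);b=plane(t,380+192/3.333,180+10/3.333,z);q=b-a;print('boom x az',np.arctan2(q[1],q[0]))
E
```

```text
ref [157 158 144] [162 152 135] [152 154 142] [182 179 162] [252 253 244]
339.7574768066406 301.7046546936035 ((29.318937301635742, 52.550880432128906), 98.38895416259766)
ref [158 160 146] [126 121 108] [152 154 141] [176 170 153] [253 253 244]
252.07973861694336 302.4126796722412 ((31.425878524780273, 55.251129150390625), 97.27975463867188)
lens [ 0.5329 -0.2088  0.3353] [np.float64(0.0006433683866134426), np.float64(0.0006433683866132879)]
eyemid [ 0.5158 -0.3625  0.498 ] [np.float64(0.0003662554186501435), np.float64(0.00036625541865017926)]
heading z az 1.4600126857443434 dist 0.15467950119373935
top (np.float64(398.23206559106296), np.float64(237.8007691164621))
scene (np.float64(224.22720875187704), np.float64(233.15314165065473))
boom x az -0.11657195136731201
```

```bash
python3 - <<'E'
from h import *
np.set_printoptions(precision=4,suppress=True)
o,d=pickle.load(open('v0.pkl','rb'));t=d['top'];s=d['scene']
W=[pickle.load(open(f'w{i}.pkl','rb')) for i in (3,4,2)]
for i,x in ((0,(340,)),(1,(251,)),(2,(283,))):
    im=W[i][1]['img']; g=im[:,x[0]].astype(int).sum(1)
    lo=(280,322) if i<2 else (350,396); print(i,lo[0],g[lo[0]:lo[1]].tolist())
    r0=298 if i<2 else 374; g=im[r0,x[0]-36:x[0]+37].astype(int); print(x[0]-36,(g[:,0]-g[:,2]).tolist())
tg=t['img'][238,384:408].astype(int).sum(1);print('top row238',tg.tolist());
print('top col',[t['img'][r,394].astype(int).sum() for r in range(218,258)])
print('scene row228',s['img'][228,215:245].astype(int).sum(1).tolist());print([s['img'][r,230].astype(int).sum() for r in range(208,252)])
E
```

```text
0 280 [452, 470, 462, 452, 455, 454, 440, 445, 449, 451, 461, 461, 461, 458, 458, 459, 460, 461, 462, 460, 459, 463, 462, 458, 464, 466, 465, 465, 463, 464, 448, 415, 452, 523, 494, 470, 469, 512, 665, 747, 749, 747]
304 [121, 120, 117, 113, 115, 122, 126, 125, 116, 81, 36, 27, 28, 28, 28, 28, 26, 19, 13, 12, 12, 12, 13, 12, 12, 11, 12, 12, 12, 12, 12, 11, 12, 12, 12, 12, 13, 12, 12, 12, 12, 13, 13, 12, 12, 13, 12, 12, 12, 12, 12, 12, 13, 14, 21, 27, 29, 29, 27, 28, 48, 94, 111, 113, 117, 117, 119, 121, 123, 125, 122, 121, 121]
1 280 [476, 448, 438, 441, 447, 447, 443, 376, 383, 446, 463, 464, 459, 461, 461, 463, 464, 466, 461, 463, 464, 463, 464, 465, 464, 465, 465, 468, 467, 458, 442, 415, 450, 498, 482, 468, 464, 481, 615, 740, 748, 746]
215 [19, 70, 118, 126, 122, 124, 127, 128, 116, 72, 34, 27, 29, 28, 29, 29, 26, 17, 13, 13, 12, 12, 12, 13, 13, 13, 14, 12, 13, 13, 12, 12, 12, 11, 13, 12, 12, 12, 11, 13, 12, 13, 13, 12, 12, 13, 13, 13, 13, 12, 13, 13, 12, 13, 14, 21, 28, 29, 28, 29, 28, 29, 51, 103, 122, 121, 118, 120, 125, 123, 120, 123, 125]
2 350 [571, 543, 545, 558, 570, 597
[... 1378 characters left out ...]
393, 279, 286, 288, 284, 291, 290, 292]
[np.int64(381), np.int64(332), np.int64(302), np.int64(294), np.int64(289), np.int64(262), np.int64(190), np.int64(143), np.int64(283), np.int64(748), np.int64(765), np.int64(765), np.int64(765), np.int64(765), np.int64(765), np.int64(765), np.int64(752), np.int64(732), np.int64(715), np.int64(669), np.int64(634), np.int64(622), np.int64(640), np.int64(659), np.int64(685), np.int64(684), np.int64(674), np.int64(642), np.int64(612), np.int64(557), np.int64(528), np.int64(487), np.int64(470), np.int64(477), np.int64(583), np.int64(697), np.int64(748), np.int64(752), np.int64(749), np.int64(744), np.int64(739), np.int64(728), np.int64(720), np.int64(710)]
```

```bash
python3 - <<'E'
from h import *
np.set_printoptions(precision=4,suppress=True)
o,d=pickle.load(open('v0.pkl','rb'));t=d['top'];s=d['scene']
W=[pickle.load(open(f'w{i}.pkl','rb')) for i in (3,4,2)]
px=[(339.2,317.5),(250.9,317.6),(282.9,397)]
rs=[ray(c,*p,wpose(o,c)) for (o,c),p in zip(W,px)]
tr=ray(t,389,238)
for n,q in (('w34',rs[:2]),('w342',rs),('all',rs+[tr]),('all,top x2',rs+[tr]*2),('34+top',rs[:2]+[tr])):
    p,r=tri(q);az=1.457;z=np.array([np.cos(az)*.819,np.sin(az)*.819,-.574]);up=np.array([np.cos(az)*.574,np.sin(az)*.574,.819])
    P=wpose(*W[0]);dep=-(P[:3,:3].T@(p-P[:3,3]))[2];rad=51.2/2/W[0][1]['K'][0,0]*dep*.995
    L=p-rad*up;F=L+.1*z;print(n,p,'res mm',np.round(np.array(r)*1e3,1),'r',rad,'L',L,'F',F)
    print('   rim right in scene',proj(s,L+rad*np.array([np.sin(az),-np.cos(az),0])),proj(s,L),proj(s,p), 'w3 center',proj(W[0][1],L,P),'rim bottom',proj(W[0][1],L-rad*up,P))
E
```

```text
w34 [ 0.5323 -0.2135  0.352 ] res mm [0.3 0.3] r 0.028795477006218855 L [ 0.5304 -0.2299  0.3285] F [ 0.5397 -0.1485  0.2711]
   rim right in scene (np.float64(221.8234378199964), np.float64(247.04223278261745)) (np.float64(215.48236076281455), np.float64(239.2929319839138)) (np.float64(221.3966553660922), np.float64(227.9837891328897)) w3 center (np.float64(336.6658034399134), np.float64(302.2147614400508)) rim bottom (np.float64(334.3686276705471), np.float64(288.15284657485563))
w342 [ 0.5332 -0.2018  0.3562] res mm [1.9 1.1 1.7] r 0.028048493473884568 L [ 0.5314 -0.2178  0.3332] F [ 0.5407 -0.1364  0.2758]
   rim right in scene (np.float64(226.55942054850226), np.float64(242.84941563159214)) (np.float64(220.3302813230789), np.float64(235.37171034695234)) (np.float64(226.11260906233895), np.float64(224.35156416268268)) w3 center (np.float64(337.9903469465729), np.float64(302.8938082482732)) rim bottom (np.float64(335.62983448209974), np.float64(288.79942289008227))
all [ 0.5335 -0.1824  0.3602] res mm [3.  3.8 1.7 2.5] r 0.026881000819671028 L [ 0.5318 -0.1977  0.3382] F [ 0.5411 
[... 686 characters left out ...]
t64(233.7796020676435), np.float64(218.8727063980121)) w3 center (np.float64(338.95815614043426), np.float64(301.61326567800455)) rim bottom (np.float64(336.55136521434395), np.float64(287.58011298898344))
34+top [ 0.533  -0.1822  0.3606] res mm [2.5 4.3 2. ] r 0.026858095230276487 L [ 0.5313 -0.1975  0.3386] F [ 0.5406 -0.1161  0.2812]
   rim right in scene (np.float64(234.1175679003812), np.float64(236.3583792914272)) (np.float64(228.08605467371973), np.float64(229.31817199755318)) (np.float64(233.64348736325357), np.float64(218.78359566883276)) w3 center (np.float64(338.8701226005406), np.float64(301.960800752961)) rim bottom (np.float64(336.4675412405743), np.float64(287.91102971733915))
```

The estimates now agree with the scene picture:
- **Lens:** about (0.5315, -0.1975, 0.338)
- **Focus:** about (0.541, -0.116, 0.281)
- **Axis heading:** 1.457 rad

Next I'll level the tool over the collar.

Emit:
apply_moves:
  deltas:
    - [0,0,0,-1.5,0.1,0,0]
    - [0,0,0,-1.5,0.11,0,0]
    - [0,0,0.1,-1.5,0.11,0,0]
    - [0,0,0.1,-1.5,0.11,0,0]
    - [0,0,0.1,-1.5,0.11,0,0]
    - [0,0,0.1,-1.5,0.11,0,0]
    - [0,0,0.1,-1.5,0.1,0,0]
    - [0,0,0,-1.5,0.1,0,0]
    - [0,0,0,0,0,0,0]
    - [0,0,0,0,0,0,0]

```text
time_s: 9.45
ee_pos: [0.6069, 0.0881, 0.3212]
eef_rot: [3.141, 0.003, 1.584]
force: [0.3, 0.2, 0.8]
grip_width: 0.0941
grip_force: 0.0
```

```bash
python3 - <<'E'
from station import ctrl
from h import *
np.set_printoptions(precision=4,suppress=True)
o=ctrl.get_obs();c=ctrl.camera('wrist');print(o['time_s'],o['ee_pos'],o['eef_rot'])
P=wpose(o,c);im=c['img'].astype(int);pickle.dump((o,c),open('w5.pkl','wb'))
for p in [(.607,.0885,.18),(.607,.0655,.17),(.607,.1075,.17)]: print(proj(c,p,P))
u,v=map(int,proj(c,(.607,.0885,.18),P))
for r in range(v-18,v+19,6): k=np.where(im[r,u-40:u+40].min(1)>165)[0]; print(r,u-40+k.min() if len(k) else 0,u-40+k.max() if len(k) else 0)
print('col',v-50,[int(x) for x in im[v-50:v+70,u].sum(1)])
E
```

```text
9.45 [0.6069 0.0881 0.3212] [3.1412 0.0026 1.5843]
(np.float64(319.0837682121169), np.float64(236.96667025355927))
(np.float64(318.64682794764303), np.float64(262.73682767295287))
(np.float64(319.42961839516465), np.float64(208.57714897153951))
218 321 321
224 305 328
230 305 328
236 305 328
242 305 328
248 305 328
254 279 319
col 186 [393, 393, 389, 389, 380, 359, 372, 473, 500, 499, 503, 593, 710, 722, 721, 721, 719, 720, 720, 720, 720, 719, 720, 710, 663, 553, 504, 501, 506, 500, 486, 433, 426, 528, 558, 564, 651, 739, 748, 747, 747, 747, 746, 746, 745, 745, 745, 745, 745, 745, 744, 743, 743, 742, 743, 742, 741, 741, 741, 739, 740, 738, 737, 739, 740, 727, 642, 537, 525, 603, 711, 725, 718, 720, 731, 735, 702, 454, 275, 264, 268, 268, 270, 265, 256, 247, 267, 277, 274, 275, 276, 272, 273, 271, 274, 273, 277, 314, 385, 412, 418, 417, 417, 417, 417, 415, 411, 415, 413, 414, 413, 414, 414, 415, 413, 411, 415, 412, 412, 412]
```

The collar centre matches the prediction to within 2 mm (rows 222–252, columns 305–328). Descending and gripping.

Emit:
apply_moves:
  deltas:
    - [0,-0.1,0.05,-3,0,0,0]
    - [0,0,0,-3,0,0,0]
    - [0,0,0,-3,0,0,0]
    - [0,0,0,-2.5,0,0,0]
    - [0,0,0,-2,0,0,0]
    - [0,0,0,-1,0,0,0]
    - [0,0,0,0,0,0,0]
    - [160,0,0,0,0,0,0]
    - [160,0,0,0,0,0,0]
    - [160,0,0,0,0,0,0]
  grip_force: 6

```text
time_s: 10.5
ee_pos: [0.6066, 0.0889, 0.1765]
eef_rot: [3.14, 0.0, 1.585]
force: [0.1, -0.2, 0.6]
grip_width: 0.0737
grip_force: 0.0
```

Emit:
apply_moves:
  deltas:
    - [240,0,0,0,0,0,0]
    - [240,0,0,0,0,0,0]
    - [240,0,0,0,0,0,0]
    - [240,0,0,0,0,0,0]
    - [240,0,0,0,0,0,0]
    - [240,0,0,0,0,0,0]
    - [240,0,0,0,0,0,0]

```text
time_s: 11.2
ee_pos: [0.6062, 0.0889, 0.1754]
eef_rot: [-3.141, 0.0, 1.585]
force: [-0.7, -0.9, 0.1]
grip_width: 0.0199
grip_force: 6.0
```

Emit:
apply_moves:
  deltas:
    - [240,0,0,0,0,0,0]
    - [240,0,0,0,0,0,0]
    - [240,0,0,0,0,0,0]
    - [240,0.01,-0.5,0,0,0,0]
    - [240,0.01,-0.5,0,0,0,0]
    - [240,0.01,-0.5,0,0,0,0]
    - [240,0,-0.5,0,0,0,0]
  grip_force: 25

```text
time_s: 11.9
ee_pos: [0.6066, 0.0682, 0.1754]
eef_rot: [-3.142, 0.0, 1.584]
force: [0.5, 0.6, -0.6]
grip_width: 0.019
grip_force: 24.9
```

Emit:
apply_moves:
  deltas:
    - [240,0.01,-0.6,0,0,0,0]
    - [240,0.01,-0.6,0,0,0,0]
    - [240,0.01,-0.6,0,0,0,0]
    - [240,0,-0.6,0,0,0,0]
    - [240,0.01,-0.6,0,0,0,0]
    - [240,0.01,-0.6,0,0,0,0]
    - [240,0.01,-0.6,0,0,0,0]
    - [240,0,-0.4,0,0,0,0]
    - [240,0,0,0,0,0,0]

```text
time_s: 12.8
ee_pos: [0.6072, 0.0224, 0.1754]
eef_rot: [-3.142, 0.0, 1.584]
force: [-0.7, 0.1, -0.5]
grip_width: 0.0192
grip_force: 24.9
```

```bash
python3 - <<'E'
from station import ctrl
from h import *
o=ctrl.get_obs();print(o['time_s'],o['ee_pos'],o['eef_rot'],o['grip_width'],o['force'])
c=ctrl.camera('wrist');cv2.imwrite('pics/w6.png',c['img'][:,:,::-1])
E
```

```text
12.8 [0.60717377 0.02236209 0.17541872] [-3.14157069e+00  9.39613689e-08  1.58425345e+00] 0.019228644128270987 [-0.71712838  0.13969982 -0.53538705]
```

View pics/w6.png

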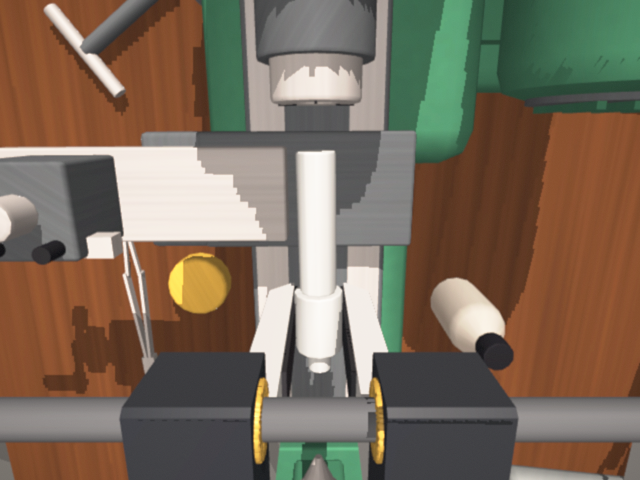

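The shaft is drawn straight out and gripped, with its tail at (317,152) clear of the collet mouth. Now I'll lift it, yaw it, tilt it, and move to a standoff on the optical axis.

Emit:
apply_moves:
  deltas:
    - [240,0,0,2,0,0,-0.06]
    - [240,-0.7,0,2,0,0,-0.068]
    - [240,-0.8,-0.5,1,-0.101,0.0115,0]
    - [240,-0.8,-0.5,1,-0.101,0.0115,0]
    - [240,-0.8,-1,1,-0.101,0.0115,0]
    - [240,-0.8,-1,0,-0.101,0.0115,0]
    - [240,-0.8,-1,0,-0.101,0.0115,0]
    - [240,-0.8,-1.1,-0.5,-0.102,0.0115,0]
    - [240,0,0,0,0,0,0]
    - [240,0,0,0,0,0,0]

```text
time_s: 13.85
ee_pos: [0.5524, -0.0275, 0.2405]
eef_rot: [3.141, 0.608, 1.457]
force: [0.1, 0.4, -0.5]
grip_width: 0.0194
grip_force: 24.9
```

```bash
cat > m.py <<'E'
from station import ctrl
from h import *
np.set_printoptions(precision=4,suppress=True)
def st(L=np.array([.5315,-.1975,.338]),az=1.457):
    o=ctrl.get_obs();T=tool(o);z=np.array([np.cos(az)*.819,np.sin(az)*.819,-.574]);F=L+.1*z
    ys=T[:3,0];  # tool x ~ shaft y
    M=T[:3,3]+.006*T[:3,2];E=M-.023*ys
    print('t',o['time_s'],'TCP',o['ee_pos'],'q',np.round(o['qpos'],2),'gw',o['grip_width']);print('shaft y',ys,'vs z',z,'ang',np.arccos(ys@z),'E',E,'F',F,'F-E',F-E,'along axis',(F-E)@z)
    return o,T,E,F
E
python3 - <<'E'
from m import *
st()
E
```

```text
t 13.85 TCP [ 0.5524 -0.0275  0.2405] q [ 0.13  0.39  1.48 -0.59  1.46  0.37] gw 0.019373247187641694
shaft y [ 0.093   0.8155 -0.5712] vs z [ 0.093   0.8137 -0.574 ] ang nan E [ 0.5499 -0.0496  0.2487] F [ 0.5408 -0.1161  0.2806] F-E [-0.0091 -0.0665  0.0319] along axis -0.0732859095729919m.py:8: RuntimeWarning: invalid value encountered in arccos
  print('t',o['time_s'],'TCP',o['ee_pos'],'q',np.round(o['qpos'],2),'gw',o['grip_width']);print('shaft y',ys,'vs z',z,'ang',np.arccos(ys@z),'E',E,'F',F,'F-E',F-E,'along axis',(F-E)@z)
```

Emit:
apply_moves:
  deltas:
    - [240,-0.1,-0.8,0.4,0,0,0]
    - [240,-0.1,-0.8,0.4,0,0,0]
    - [240,-0.1,-0.8,0.4,0,0,0]
    - [240,-0.1,-0.8,0.4,0,0,0]
    - [240,-0.1,-0.8,0.4,0,0,0]
    - [240,-0.1,-0.8,0.4,0,0,0]
    - [240,-0.1,-0.6,0.3,0,0,0]
    - [240,0,0,0,0,0,0]
    - [240,0,0,0,0,0,0]
    - [240,0,0,0,0,0,0]

```text
time_s: 14.85
ee_pos: [0.5452, -0.0819, 0.2672]
eef_rot: [3.141, 0.611, 1.457]
force: [0.1, 0.5, -0.8]
grip_width: 0.0198
grip_force: 24.9
```

```bash
python3 - <<'E'
from m import *
o,T,E,F=st()
cs={n:ctrl.camera(n) for n in('top','scene','wrist')};pickle.dump((o,cs),open('v7.pkl','wb'))
t,s=cs['top'],cs['scene'];L=np.array([.5315,-.1975,.338])
print('E top',proj(t,E),'scene',proj(s,E),'L',proj(t,L),proj(s,L))
a=cv2.resize(t['img'][200:275,340:415,::-1],(400,400),interpolation=cv2.INTER_CUBIC)
b=cv2.resize(s['img'][180:280,190:290,::-1],(400,400),interpolation=cv2.INTER_CUBIC)
cv2.imwrite('pics/v7.png',np.hstack([a,b]))
E
```

```text
t 14.85 TCP [ 0.5452 -0.0819  0.2672] q [ 0.04  0.34  1.49 -0.61  1.45  0.27] gw 0.0198253590856319
shaft y [ 0.0929  0.8139 -0.5736] vs z [ 0.093   0.8137 -0.574 ] ang nan E [ 0.5426 -0.104   0.2755] F [ 0.5408 -0.1161  0.2806] F-E [-0.0018 -0.0121  0.0051] along axis -0.012959806003472622
E top (np.float64(355.45338621150614), np.float64(236.81410452929558)) scene (np.float64(268.0956489978517), np.float64(235.34633310220764)) L (np.float64(394.03828113421395), np.float64(238.38391562046414)) (np.float64(228.18001749208753), np.float64(229.59997787194544))m.py:8: RuntimeWarning: invalid value encountered in arccos
  print('t',o['time_s'],'TCP',o['ee_pos'],'q',np.round(o['qpos'],2),'gw',o['grip_width']);print('shaft y',ys,'vs z',z,'ang',np.arccos(ys@z),'E',E,'F',F,'F-E',F-E,'along axis',(F-E)@z)
```

View pics/v7.png

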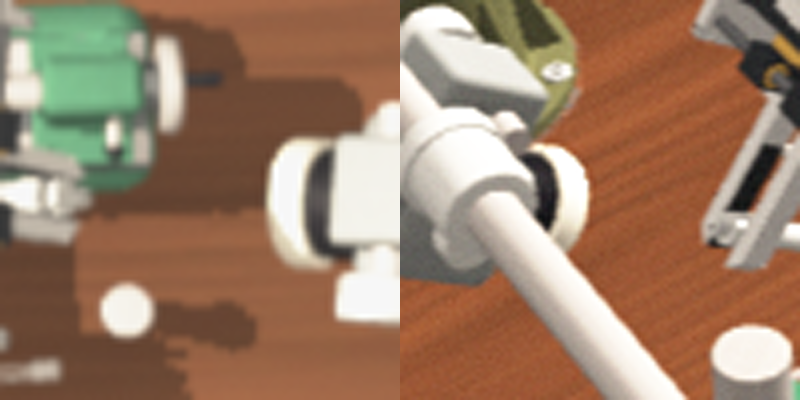

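In the top view the shaft's end is at about (356,237), and in the scene view at about (267,237). Both are within 1–2 px of what the arm's pose predicts. I'll check the lens position once more against the ring's outline in both fixed views.

```bash
python3 - <<'E'
from m import *
from scipy.optimize import least_squares
o,cs=pickle.load(open('v7.pkl','rb'));t,s=cs['top'],cs['scene']
g=s['img'].astype(int).sum(2)
for r in range(212,250,4): print(r,g[r,222:242].tolist())
az=1.457;z=np.array([np.cos(az)*.819,np.sin(az)*.819,-.574]);up=np.array([np.cos(az)*.574,np.sin(az)*.574,.819]);xs=np.array([np.sin(az),-np.cos(az),0])
a=np.linspace(0,6.28,180)
W=[pickle.load(open(f'w{i}.pkl','rb')) for i in (3,4,2)];WP=[wpose(*w) for w in W]
def ext(p):
    L=p[:3];C=[L+p[3]*(np.cos(q)*xs+np.sin(q)*up) for q in a]
    pt=np.array([proj(t,c) for c in C]);ps=np.array([proj(s,c) for c in C])
    r=[pt[:,0].min(),(pt[:,1].min()+pt[:,1].max())/2,np.ptp(pt[:,1]),ps[:,0].max(),ps[:,1].max()]
    return np.array(r)
obs=np.array([389.0,237.6,23.4,236.9,244])
f=lambda p:ext(p)-obs
R=least_squares(f,[.5315,-.1975,.338,.029]);print(R.x,R.fun)
f2=lambda p:np.r_[f(p),np.array([np.subtract(proj(w[1],p[:3],P),q) for w,P,q in zip(W,WP,[(339.5,301.8),(250.9,301.8),(283,378)])]).ravel()/3]
R2=least_squares(f2,R.x);print(R2.x,np.round(R2.fun,1),'F',R2.x[:3]+.1*z, 'F scene only',R.x[:3]+.1*z)
E
```

```text
212 [318, 279, 266, 281, 334, 342, 326, 310, 298, 321, 305, 295, 306, 306, 303, 305, 312, 327, 319, 327]
216 [450, 622, 718, 697, 596, 605, 574, 488, 369, 317, 315, 338, 339, 320, 319, 317, 309, 300, 308, 291]
220 [117, 127, 120, 125, 227, 459, 704, 765, 765, 765, 765, 765, 590, 300, 262, 286, 284, 301, 303, 311]
224 [727, 473, 194, 166, 164, 146, 243, 559, 755, 765, 765, 765, 765, 765, 512, 296, 279, 302, 289, 266]
228 [454, 377, 216, 114, 112, 117, 111, 302, 651, 756, 763, 762, 763, 765, 749, 460, 315, 310, 318, 302]
232 [463, 345, 172, 103, 79, 76, 159, 507, 698, 724, 732, 738, 745, 755, 670, 348, 305, 301, 297, 283]
236 [757, 758, 710, 379, 96, 196, 502, 642, 630, 640, 646, 670, 678, 577, 342, 256, 274, 304, 305, 307]
240 [729, 738, 750, 752, 754, 732, 618, 502, 474, 503, 526, 460, 357, 308, 306, 306, 296, 295, 296, 278]
244 [668, 695, 708, 724, 736, 744, 748, 754, 757, 656, 358, 270, 291, 288, 285, 279, 272, 284, 277, 275]
248 [529, 561, 614, 660, 687, 710, 719, 732, 743, 748, 754, 756, 705, 482, 294, 259, 271, 291, 280, 292]
[ 0.5329 -0.199   0.3389  0.03  ] [ 0.2721  0.1774 -0.0411  0.2652 -0.0026]
[ 0.5328 -0.1989  0.3388  0.03  ] [ 0.2  0.2 -0.1  0.3  0.   0.2  0.2 -0.1  0.1 -0.1 -0.3] F [ 0.5421 -0.1176  0.2814] F scene only [ 0.5422 -0.1176  0.2815]
```

All views agree to within a third of a pixel: the focus is (0.542, -0.1176, 0.2815). Now the last approach.

Emit:
apply_moves:
  deltas:
    - [240,0,-0.5,0.2,0,0,0]
    - [240,0,-0.5,0.2,0,0,0]
    - [240,0,-0.3,0.2,0,0,0]
    - [240,0,0,0,0,0,0]
    - [240,0,0,0,0,0,0]
    - [240,0,0,0,0,0,0]
    - [240,0,0,0,0,0,0]
    - [240,0,0,0,0,0,0]

```text
time_s: 15.8
ee_pos: [0.5452, -0.095, 0.2734]
eef_rot: [3.141, 0.611, 1.457]
force: [0.1, -0.3, -0.5]
grip_width: 0.0193
grip_force: 24.9
```

```bash
python3 - <<'E' 2>/dev/null
from m import *
o,T,E,F=st(np.array([.5328,-.1989,.3388]))
print(np.abs(o['joint_vel']).max(),o['force'],o['grip_force'])
t,s=ctrl.camera('top'),ctrl.camera('scene')
print('pred end',proj(t,E),proj(s,E),'focus',proj(t,F),proj(s,F))
g=t['img'].astype(int).sum(2);print('top row237',g[237,350:372].tolist())
g=s['img'].astype(int).sum(2)
for r in range(230,240,2): print(r,g[r,252:275].tolist())
E
```

```text
t 15.8 TCP [ 0.5452 -0.095   0.2734] q [ 0.01  0.33  1.49 -0.61  1.44  0.25] gw 0.019337093778913066
shaft y [ 0.0932  0.8138 -0.5736] vs z [ 0.093   0.8137 -0.574 ] ang nan E [ 0.5426 -0.1172  0.2817] F [ 0.5421 -0.1175  0.2814] F-E [-0.0005 -0.0004 -0.0003] along axis -0.00018680753239695808
0.0013931306682472624 [ 0.1041 -0.3143 -0.4896] 24.91777539253235
pred end (np.float64(360.5866311436334), np.float64(236.51430368581532)) (np.float64(263.260752658402), np.float64(235.8098123936104)) focus (np.float64(360.7215656038509), np.float64(236.71937243054586)) (np.float64(262.9912597049305), np.float64(235.85393811346773))
top row237 [740, 703, 574, 598, 732, 691, 554, 526, 532, 529, 513, 411, 280, 217, 211, 213, 213, 211, 212, 210, 213, 212]
230 [298, 296, 308, 306, 311, 301, 301, 302, 289, 288, 309, 420, 549, 600, 587, 469, 243, 87, 73, 75, 84, 109, 268]
232 [310, 305, 290, 292, 296, 282, 306, 291, 294, 297, 416, 553, 588, 573, 414, 201, 175, 155, 93, 87, 117, 243, 450]
234 [298, 293, 285, 301, 293, 285, 293, 292, 298, 423, 543, 581, 581, 556, 538, 540, 602, 717, 668, 529, 703, 720, 583]
236 [286, 284, 271, 298, 281, 292, 283, 298, 393, 523, 501, 495, 521, 493, 474, 469, 502, 533, 675, 668, 555, 582, 583]
238 [287, 294, 287, 291, 287, 311, 294, 315, 394, 524, 546, 512, 461, 421, 401, 457, 513, 465, 438, 526, 568, 577, 568]
```

```bash
python3 -c "
from station import ctrl
print(ctrl.hand_in())"
```

```text
the job is handed in; nothing more can be done
None
```

I handed the job in at about 16 s; no verdict came back. The tailstock is about 104 mm back, and the shaft is held still with its turned end at the measured focus point (within about 1 mm by my estimate), square to the lens.

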